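# Crack open the stuck shielded test box for a leakage reading

## Robot

A 6-joint arm with a two-finger parallel gripper is mounted at the origin on the work surface. World frame = base frame: x ahead of the robot, y to its left, z up, the work surface at z = 0. Lengths are in mm, angles in rad, forces in N, time in s.
With the tool pointing down it reaches from about 350 to 875 mm from the base axis. Payload 4.2 kg.
Tool frame: the origin (TCP) lies midway between the tips of the shut fingers; the grasp point (between the pads) lies 19 mm behind it; z points along the fingers, y is the line along which they close (so a half turn about z gives the same grasp; the last joint's range is limited). The gripper opens to 85 mm and grips with 20 to 120 N. Pads are 22 mm wide; open, the fingers measure 114 mm over their backs; the gripper's body (76 mm by 85 mm) begins 54 mm behind the grasp point. The pads swing forward as they close: fully open they stand 13 mm farther back than shut.
Start: joints at [-1.084, 0.385, 0.008, 0, -1.194, -0.259], TCP at [141.164, -608.828, 231.312] pointing down, gripper open.
Joint ranges: [-3.14, 3.14], [-1.21, 2.06], [-1.07, 1.41], [-3.16, 2.05], [-2.99, -0.16], [-3.1, 3.1]. Speed limits (rad/s): [2.79, 2.79, 3.14, 3.14, 3.14, 3.14].

## Interface

Orientations are given as a unit quaternion [x, y, z, w].
In Python, from bench import read_state, get_image, job_done gives the robot as it stands.
- The arm moves only by the tool servo_tool, never from a script. Its arguments are lists of equal length, an entry for each row: "rotation": the turn, a rotation vector about the world's x, y, z scaled (see below), a list of three; "slide": the shift along the world's x, y, z scaled (see below), a list of three; "grip": the opening, from -1 (shut) to 1 (fully open). In form: {"rotation": [[rx, ry, rz], ...], "slide": [[tx, ty, tz], ...], "grip": [grip, ...]}. A call has 1 to 8 rows; each row is the pose to reach, as a shift and turn from the pose commanded when the call began, turning the shorter way round; what a row does not reach only later rows make up. The controller multiplies each number of a shift by 0.2 m and each number of a turn by 360 degrees. A row lasts 1/8 s, in which the tool goes at most 62.5 mm and 10.7 degrees, less where a joint would pass 70% of its speed; a pose out of reach is approached as far as the arm can. A call with a number of a shift or a turn outside -1 to 1 is refused whole. A call with a gripper value outside its range is refused whole. The fingers move at their own pace and stop on an object; the grip force is fixed at half the most. Time passes only in rows, so rows that repeat a pose let the fingers close. It gives the time, the measured TCP pose, the force, the opening and the grip force at its end, in the units of the state.
- read_state(): the state, without advancing time (a new reading comes with each control period).
- get_image(name): name is "scene" or "top" or "wrist"; returns a dict with "image" (480x640x3 uint8, red, green, blue), "depth" (480x640 float32, mm along the optical axis (not along the pixel's ray), 0 where there is no reading), "camera_matrix" (3x3 intrinsics, pixels), "rvec" (rotation vector, rad) and "tvec" (3), from world to camera coordinates, as OpenCV has them; the wrist camera has in their place "hand_eye" (4x4, takes a point from camera to tool coordinates, whose origin is the TCP and whose axes are the flange's). Camera axes: x right, y down, z forward; pixel columns grow to the right and rows downward; lengths in mm; the calibration is good to about 2 mm. A picture is of the moment at which its call begins: read the wrist's pose just before it.
- job_done(): hands the job in; it is judged then, once.
The state is a dict: "clock": time; "joints": joint angles; "joint_vel": joint speeds; "joint_efforts": joint torques, N m; "position": TCP position; "ee_rot": TCP orientation; "contact_force": force on the tool from outside, world axes, zero at the start; "wrist_torque": the same for the moment, N m; "gripper_width": finger opening in mm; "grasp_force": force on a finger pad.
Only numpy, scipy, OpenCV 4.12 (cv2) and the standard library are available. Lean on these libraries where they do the work, as an engineer would, in place of code of your own. Each camera call takes 0.05 s, during which the arm holds its last target. There are 200 camera calls.

## Task

The shielded test box is latched and its gasket has stuck: slide the red-knobbed bolt on its lid all the way back (towards the hinges) to its stop, then take the black handle and ease the lid off its gasket, without letting the front edge jump up more than 40 mm. Finish while still holding the lid ajar by the handle, its front edge raised about 20 mm and kept still for the reading; leave the other things on the bench where they are.

Things in the scene. Friction and masses are not known exactly. Their poses are not given: they have to be found in the camera images.
- box: grey and aluminium shielded test box, fixed to the bench, 260 deep (x) x 300 wide (y), 142 high over its closed lid. Origin at the centre of its underside, on the bench; its x points from the front (handle and bolt side, nearer the robot) to the hinges at the back, z up.
- lid: aluminium lid of the box, 260 x 300 x 30, 0.6 to 0.9 kg with its fittings. Origin at the middle of its underside, 112 above the box's when shut, axes as the box's; its top is 30 above it. The hinge line runs along y, 130 behind the origin (+x). Opens upwards, front rising; falls shut if let go. With the bolt in its keeper it lifts only 1 to 2.
- lid_edge (a point): middle of the lid's lower front edge, 260 from the hinge line, 112 above the box's underside when shut; its rise is the opening. The gasket sticks: breaking it takes about 15 to 23 N up at the handle (the weight of 3 to 5 N included); the pull is greatest within the first 3 of rise and gone by about 7, then only the weight is left.
- handle (a point): black bow handle on the lid near its front edge: round bar 12 thick, 110 long along y, its centre line 38 above the lid (32 free below). This point is the middle of the bar, 230 in front of the hinge line, 30 to the left (+y) of the lid's middle.
- bolt_knob (a point): top of the bolt's red knob, an upright cylinder 15 in diameter, 21 high, on the flat steel bolt; its top is 28 above the lid. The bolt runs along x at the lid's front, 100 right (-y) of its middle, through two straps 12 high, 30 wide: one ahead of the knob (10 from its axis at bolt 0), one behind (41 from its axis at bolt 0).
- bolt (a joint): the bolt's position in m: 0 fully forward, its tongue in the steel keeper in front of the lid; grows as the knob is slid back along the lid's +x (towards the hinges), to 0.022 at its stop. Starts at 0 to 0.006, is clear of the keeper beyond 0.015, slides with about 3 N of friction and stays where it is left.
- wrench: loose small steel open-end wrench, 150 long, lying in front of the box; to be left alone. Origin on the bench, beneath it
- attenuator: loose steel and brass attenuator standing upright, 26 diameter, 46 high, in front of the box; to be left alone. Origin on the bench, beneath it
- sensor: loose grey power sensor, 85 x 34 x 24 with a short steel connector, lying to the right of the box; to be left alone. Origin on the bench, beneath it
- probe: loose near-field probe, blue handle 100 x 16 x 14 with a steel loop, lying to the left of the box; to be left alone. Origin on the bench, beneath it
- meter: loose yellow hand multimeter 170 x 82 x 36, lying on the table; to be left alone. Origin on the bench, beneath it
- calcase: loose wooden calibration case 140 x 100 x 55, on the table; to be left alone. Origin on the bench, beneath it
- mug: loose blue mug, 80 diameter, 90 high, on the table; to be left alone. Origin on the bench, beneath it

How it is judged:
By the outcome, as a careful person would: the job done as asked, in the order asked, and still so for the second after the job is handed in, while the arm keeps its last pose, push and grip.
It also fails if it takes over 40 s, if anything falls off the work surface, if the arm or the gripper's body presses on something with over 40 N, if the wrist force passes 120 N, or if a joint passes its speed limit or range.

## Working session

There is one attempt and no reset: what is moved stays moved. The work goes in short steps, Python scripts to look and compute and a tool call to move; the robot and the scene stay as the last step left them, time stands still between calls to the robot, and variables do not carry over. Pictures are saved under pics/ and viewed, at most 10 in all, crops included, and the job is handed in when it is done.

Besides the shell and the picture viewer there is one more tool, called after ">>>" as name(argument=value, ...) on one line, values as JSON. servo_tool: Moves the arm, as the interface text tells. Shifts and turns lie within -1 to 1; 1 stands for 0.2 m of shift or 360 degrees of turn. Its arguments: {"type":"object","properties":{"rotation":{"type":"array","items":{"type":"array","items":{"type":"number","minimum":-1,"maximum":1}}},"slide":{"type":"array","items":{"type":"array","items":{"type":"number","minimum":-1,"maximum":1}}},"grip":{"type":"array","items":{"type":"number"}}},"required":["rotation","slide","grip"]}

```bash
mkdir -p pics
cat > h.py <<'E'
import numpy as np, cv2
from bench import read_state, get_image
def save(n,f):
    d=get_image(n); cv2.imwrite('pics/'+f,d['image'][:,:,::-1]); np.savez('pics/'+f+'.npz',**d); return d
def world(d):
    R,_=cv2.Rodrigues(np.array(d['rvec'],float)); t=np.array(d['tvec'],float).reshape(3)
    K=np.array(d['camera_matrix']); Z=d['depth'].astype(float)
    v,u=np.mgrid[:480,:640]
    P=np.stack([(u-K[0,2])/K[0,0]*Z,(v-K[1,2])/K[1,1]*Z,Z],-1)
    return (P-t)@R, Z>0
def cast(d,u,v,z):
    R,_=cv2.Rodrigues(np.array(d['rvec'],float)); t=np.array(d['tvec'],float).reshape(3)
    r=R.T@np.linalg.inv(np.array(d['camera_matrix']))@np.array([u,v,1.]); c=-R.T@t
    return c+r*(z-c[2])/r[2]
E
python3 - <<'E'
from h import *
print(read_state())
for n in('top','scene'):
    d=save(n,n+'.png'); P,ok=world(d); im=d['image'].astype(int)
    red=(im[...,0]>110)&(im[...,1]<70)&(im[...,2]<70)&ok
    k,l,s,c=cv2.connectedComponentsWithStats(red.astype(np.uint8))
    for i in range(1,k):
        if s[i,4]>15: print(n,'red',s[i],c[i],np.median(P[l==i],0),P[l==i].max(0))
    top=ok&(abs(P[...,2]-142)<5)
    k,l,s,c=cv2.connectedComponentsWithStats(top.astype(np.uint8)); i=1+s[1:,4].argmax()
    print('lid',s[i],cv2.minAreaRect(P[l==i][:,:2].astype(np.float32)))
    bar=ok&(im.max(-1)<70)&(P[...,2]>165)&(P[...,2]<190)
    k,l,s,c=cv2.connectedComponentsWithStats(bar.astype(np.uint8))
    for i in range(1,k):
        if s[i,4]>40: print('bar',s[i],P[l==i].mean(0),cv2.minAreaRect(P[l==i][:,:2].astype(np.float32)))
E
```

```text
{'clock': 0.0, 'joints': array([-1.08437937e+00,  3.85586196e-01,  6.58533913e-03, -4.76654558e-04,
       -1.19396534e+00, -2.58630470e-01]), 'joint_vel': array([ 0.00072872,  0.00027976,  0.00114447, -0.00018636, -0.00035626,
        0.00052666]), 'joint_efforts': array([ 4.63197284e-04, -3.92289019e+01,  1.88391817e+01,  4.18628901e+00,
       -4.76789370e-03, -4.37301736e-06]), 'position': array([ 141.03578008, -608.27598606,  230.19114611]), 'ee_rot': array([-1.13559733e-01,  9.93530554e-01,  1.09114286e-03, -1.88563594e-04]), 'contact_force': array([-0.34405181,  1.24471993,  0.77531844]), 'wrist_torque': array([-0.01259455, -0.01527624, -0.01227246]), 'grasp_force': 0.0, 'gripper_width': 85.1264293021025}
top red [299 218   6   5  20] [301.5 220.2] [567.71966406  23.08553311 170.22771263] [572.55099708  28.95830156 174.43899063]
top red [  0 319   4   6  19] [  1.26315789 321.15789474] [337.94012223 759.43617389  70.86370537] [342.84348092 762.68427973  73.6140305 ]
lid [  197   117   137   119 11928] ((681.278076171875, 109.70126342773438), (300.47332763671875, 264.1949157714
[... 2070 characters left out ...]
5938), 83.95955657958984)
bar [490  97  24  28  68] [800.25357042 812.99828105 178.27126675] ((799.8692016601562, 809.6057739257812), (169.85667419433594, 4.802886009216309), 84.72879791259766)
bar [233 155  10  19  72] [159.98905002  51.93245601 177.57806118] ((159.05113220214844, 55.40376281738281), (12.498384475708008, 81.0401382446289), 17.636289596557617)
bar [346 191  24  25  84] [587.92340359 142.70513985 182.39796834] ((587.4335327148438, 142.8853302001953), (112.45645141601562, 10.863025665283203), 83.43246459960938)
bar [508 238  11  10  71] [1060.00175059  279.21092818  177.20688888] ((1059.2158203125, 282.6575927734375), (24.29191017150879, 29.276243209838867), 7.525996208190918)
```

View pics/top.png

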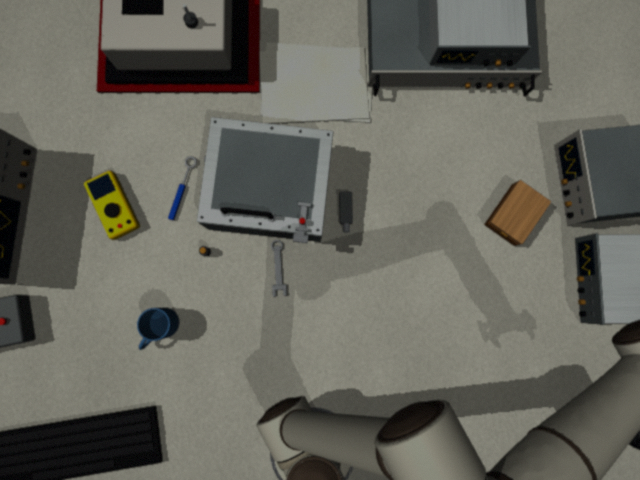

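View pics/scene.png

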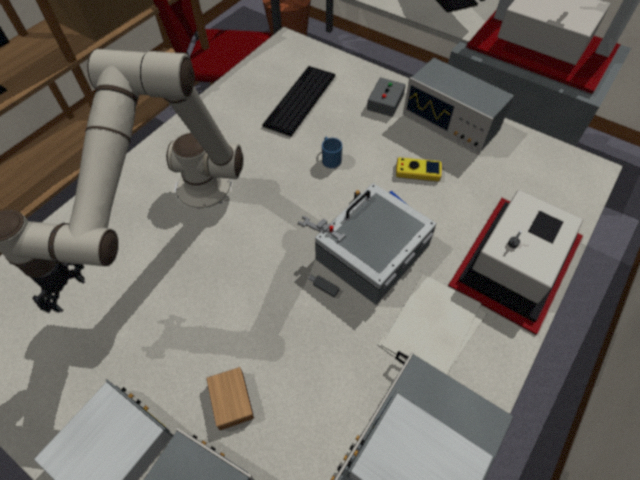

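The top view shows the box at about (681,110) with yaw about -6.4°. The handle is at pixel (247,212), the red knob at (302,220), the wrench in front at (279,268) and the attenuator at (204,251). Next I'll move above the knob.

>>> servo_tool(rotation=[[0,0,-0.027],[0,0,-0.054],[0,0,-0.054],[0,0,-0.054]], slide=[[0.13,0.2,0.05],[0.27,0.4,0.1],[0.4,0.6,0.1],[0.535,0.79,0.1]], grip=[1,1,1,1])

```text
clock: 0.6
position: [248.6, -449.3, 251.1]
ee_rot: [0.056, 0.998, 0.0, -0.0]
contact_force: [1.0, -0.1, -0.0]
gripper_width: 85.4
grasp_force: 0.0
```

>>> servo_tool(rotation=[[0,0,0],[0,0,0],[0,0,0],[0,0,0]], slide=[[0.13,0.2,0],[0.27,0.4,0],[0.4,0.6,0.05],[0.535,0.79,0.05]], grip=[1,1,1,1])

```text
clock: 1.1
position: [356.0, -291.5, 261.9]
ee_rot: [0.056, 0.998, -0.0, 0.001]
contact_force: [0.5, -0.8, -0.5]
gripper_width: 85.2
grasp_force: 0.0
```

>>> servo_tool(rotation=[[0,0,0],[0,0,0],[0,0,0],[0,0,0]], slide=[[0.13,0.2,0],[0.27,0.4,0],[0.4,0.6,0],[0.535,0.79,0]], grip=[1,1,1,1])

```text
clock: 1.6
position: [462.5, -133.3, 261.1]
ee_rot: [0.056, 0.998, 0.0, -0.0]
contact_force: [-0.6, -0.5, -0.2]
gripper_width: 85.1
grasp_force: 0.0
```

>>> servo_tool(rotation=[[0,0,0],[0,0,0],[0,0,0],[0,0,0],[0,0,0]], slide=[[0.13,0.2,0],[0.27,0.4,0],[0.4,0.6,0],[0.53,0.79,0],[0.53,0.79,0]], grip=[1,1,1,1,1])

```text
clock: 2.22
position: [569.1, 25.5, 259.9]
ee_rot: [0.054, 0.999, -0.0, -0.001]
contact_force: [-0.0, -0.3, -0.6]
gripper_width: 85.4
grasp_force: 0.0
```

```bash
cat >> h.py <<'E'
from scipy.spatial.transform import Rotation as Ro
def wristcloud(f):
    s=read_state(); d=save('wrist',f); K=np.array(d['camera_matrix']); Z=d['depth'].astype(float)
    v,u=np.mgrid[:480,:640]
    P=np.stack([(u-K[0,2])/K[0,0]*Z,(v-K[1,2])/K[1,1]*Z,Z],-1)
    H=np.array(d['hand_eye']); R=Ro.from_quat(s['ee_rot']).as_matrix()
    return s,d,(P@H[:3,:3].T+H[:3,3])@R.T+s['position'],Z>0
def seg(d,P,ok):
    im=d['image'].astype(int)
    for nm,m in (('red',(im[...,0]>90)&(im[...,1]<60)&(im[...,2]<60)),('redtop',(im[...,0]>90)&(im[...,1]<60)&(im[...,2]<60)&(abs(P[...,2]-170)<4)),('bar',(im.max(-1)<70)&(P[...,2]>172)&(P[...,2]<195)),('lid',abs(P[...,2]-142)<4)):
        m=m&ok; k,l,s,c=cv2.connectedComponentsWithStats(m.astype(np.uint8))
        if k<2: continue
        i=1+s[1:,4].argmax(); q=P[l==i]
        print(nm,s[i],c[i].round(1),q.mean(0).round(1),np.percentile(q[:,2],[5,50,95]).round(1),cv2.minAreaRect(q[:,:2].astype(np.float32)))
E
python3 - <<'E'
from h import *
s,d,P,ok=wristcloud('w1.png'); print(s['position'],d['hand_eye']); seg(d,P,ok)
E
```

```text
[569.12004006  25.47984476 259.9110316 ] [[ 7.83977065e-04 -9.59706130e-01 -2.81004501e-01  7.12033150e+01]
 [ 9.99999682e-01  7.93253408e-04  8.07341449e-05  9.60978977e-02]
 [ 1.45426724e-04 -2.81004475e-01  9.59706447e-01 -1.43208232e+02]
 [ 0.00000000e+00  0.00000000e+00  0.00000000e+00  1.00000000e+00]]
red [309 236  19  14 115] [318.  243.3] [569.3  22.1 170.6] [169.4 170.6 171.9] ((568.8516235351562, 22.166561126708984), (8.873903274536133, 11.665637969970703), 0.27308526635169983)
redtop [309 236  19  14 115] [318.  243.3] [569.3  22.1 170.6] [169.4 170.6 171.9] ((568.8516235351562, 22.166561126708984), (8.873903274536133, 11.665637969970703), 0.27308526635169983)
bar [ 425  239  191   24 3427] [521.5 252.3] [584.3 147.2 184.7] [179.4 185.5 187.2] ((585.5474243164062, 149.13490295410156), (117.45884704589844, 11.73461627960205), 83.61282348632812)
lid [  250   188   390   244 64021] [431.3 295. ] [630.1 101.1 143.6] [141.7 143.7 145.1] ((652.0549926757812, 113.37750244140625), (299.9338684082031, 206.4381103515625), 83.14518737792969)
```

View pics/w1.png

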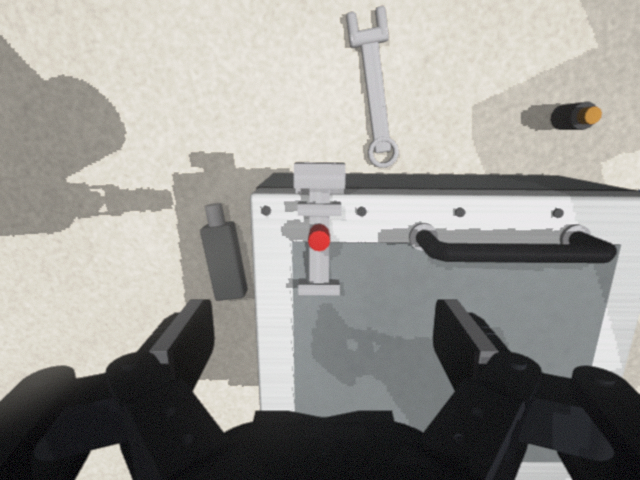

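>>> servo_tool(rotation=[[0,0,0],[0,0,0],[0,0,0],[0,0,0]], slide=[[0.002,-0.005,-0.2],[0.002,-0.005,-0.35],[0.002,-0.005,-0.35],[0.002,-0.005,-0.35]], grip=[0.0,0.0,0.0,0.0])

```text
clock: 2.78
position: [569.2, 21.7, 192.8]
ee_rot: [0.056, 0.998, 0.0, 0.001]
contact_force: [-0.4, 0.6, 0.0]
gripper_width: 42.7
grasp_force: 0.0
```

Run:
```python
from h import *
s,d,P,ok=wristcloud('w2.png'); print(s['position'],s['ee_rot'],s['joints'],s['gripper_width']); seg(d,P,ok)
```

```text
[569.16716355  21.65451468 192.83296999] [5.58877318e-02 9.98436410e-01 5.34001057e-05 1.13747911e-03] [ 3.22807070e-01  3.20607983e-01 -1.90447107e-01  8.51609134e-04
 -1.05758815e+00 -2.00585452e+00] 42.65346666030314
red [310 254  29  38 853] [324.3 273.4] [565.2  22.8 168.1] [157.2 170.1 171.4] ((566.8787841796875, 22.661117553710938), (13.801348686218262, 13.552287101745605), 7.025135040283203)
redtop [310 263  29  29 665] [324.4 277. ] [566.3  22.7 170.2] [167.9 170.4 171.5] ((566.9398803710938, 22.504318237304688), (13.48326301574707, 13.696489334106445), 70.55902099609375)
bar [ 469  277  171   34 4193] [555.4 296.2] [581.1 124.4 184.2] [177.6 185.2 187.1] ((582.7316284179688, 127.015625), (73.5465087890625, 11.999312400817871), 83.44789123535156)
lid [  233   207   407   233 53333] [445.3 300.3] [600.8  88.2 143.4] [141.7 143.5 145. ] ((621.3175659179688, 93.49604797363281), (254.9386749267578, 146.3627471923828), 82.44751739501953)
```

View pics/w2.png

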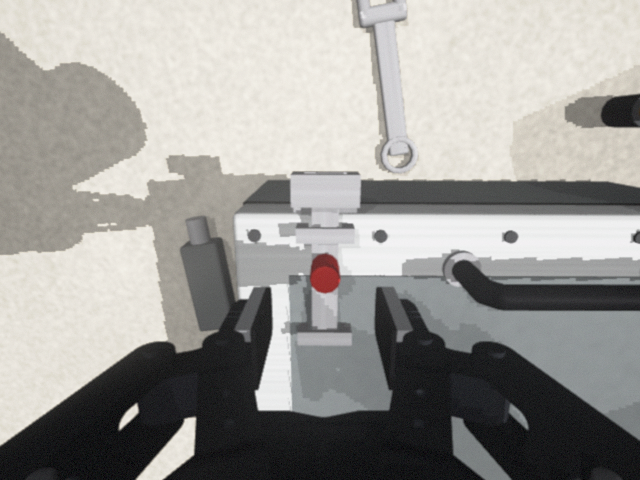

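The knob is centred between the fingers at pixel (324,277), measured at (567,22.6). Descending and gripping it now.

>>> servo_tool(rotation=[[0,0,0],[0,0,0],[0,0,0],[0,0,0],[0,0,0],[0,0,0],[0,0,0],[0,0,0]], slide=[[-0.01,0.005,-0.06],[-0.01,0.005,-0.12],[-0.01,0.005,-0.175],[-0.01,0.005,-0.175],[-0.01,0.005,-0.175],[-0.01,0.005,-0.175],[-0.01,0.005,-0.175],[-0.01,0.005,-0.175]], grip=[0,0,0,-0.5,-1,-1,-1,-1])

```text
clock: 3.82
position: [566.4, 22.8, 156.2]
ee_rot: [0.056, 0.998, -0.0, -0.0]
contact_force: [0.4, -3.5, -2.5]
gripper_width: 11.9
grasp_force: 58.5
```

>>> servo_tool(rotation=[[0,0,0],[0,0,0],[0,0,0],[0,0,0],[0,0,0],[0,0,0]], slide=[[0.015,-0.0015,0],[0.03,-0.0035,0],[0.045,-0.005,0],[0.06,-0.0065,0],[0.07,-0.008,0],[0.07,-0.008,0]], grip=[-1,-1,-1,-1,-1,-1])

```text
clock: 4.58
position: [580.5, 21.1, 156.2]
ee_rot: [0.056, 0.998, -0.0, -0.0]
contact_force: [-2.9, -4.2, -0.3]
gripper_width: 12.2
grasp_force: 58.7
```

>>> servo_tool(rotation=[[0,0,0],[0,0,0],[0,0,0],[0,0,0]], slide=[[0.005,-0.0005,0],[0.01,-0.001,0],[0.015,-0.0015,0],[0.015,-0.0015,0]], grip=[-1,-1,-1,-1])

```text
clock: 5.08
position: [583.2, 20.8, 156.2]
ee_rot: [0.056, 0.998, -0.0, -0.001]
contact_force: [-2.8, -4.0, -1.4]
gripper_width: 12.0
grasp_force: 58.7
```

>>> servo_tool(rotation=[[0,0,0],[0,0,0],[0,0,0]], slide=[[0.006,-0.0005,0],[0.012,-0.0015,0],[0.012,-0.0015,0]], grip=[-1,-1,-1])

```text
clock: 5.45
position: [584.9, 20.6, 156.1]
ee_rot: [0.056, 0.998, -0.0, -0.001]
contact_force: [-5.4, -3.8, 0.6]
gripper_width: 12.2
grasp_force: 58.8
```

>>> servo_tool(rotation=[[0,0,0],[0,0,0],[0,0,0]], slide=[[0.005,-0.0005,0],[0.008,-0.001,0],[0.008,-0.001,0]], grip=[-1,-1,-1])

```text
clock: 5.82
position: [585.0, 20.6, 156.1]
ee_rot: [0.056, 0.998, -0.0, -0.003]
contact_force: [-9.3, -1.9, 3.2]
gripper_width: 12.3
grasp_force: 59.0
```

>>> servo_tool(rotation=[[0,0,0],[0,0,0],[0,0,0]], slide=[[0.005,-0.0005,0],[0.01,-0.001,0],[0.01,-0.001,0]], grip=[-1,-1,-1])

```text
clock: 6.2
position: [585.1, 20.5, 156.1]
ee_rot: [0.056, 0.998, -0.001, -0.005]
contact_force: [-14.1, 0.1, 6.4]
gripper_width: 12.0
grasp_force: 59.5
```

>>> servo_tool(rotation=[[0,0,0],[0,0,0],[0,0,0],[0,0,0],[0,0,0],[0,0,0],[0,0,0]], slide=[[0,0,0],[0,0,0],[0,0,0],[0,0,0.1],[0,0,0.3],[0,0,0.5],[0,0,0.5]], grip=[0,0,0,0,0,0,0])

```text
clock: 7.08
position: [592.1, 21.1, 260.7]
ee_rot: [0.055, 0.998, 0.001, 0.005]
contact_force: [-0.3, 0.3, -0.9]
gripper_width: 42.6
grasp_force: 0.0
```

>>> servo_tool(rotation=[[0,0,0.028],[0,0,0.056],[0,0,0.084],[0,0,0.112],[0,0,0.14],[0,0,0.168],[0,0,0.196],[0,0,0.224]], slide=[[0,0.08,0],[0,0.16,0],[0,0.24,0],[0,0.32,0],[0,0.4,0],[0,0.48,0],[0,0.56,0],[-0.02,0.64,0]], grip=[0,0,0,0,0,0,0,0])

```text
clock: 8.07
position: [585.6, 149.3, 255.2]
ee_rot: [-0.606, 0.796, 0.0, -0.0]
contact_force: [-0.4, 0.5, 0.2]
gripper_width: 43.0
grasp_force: 0.0
```

>>> servo_tool(rotation=[[0,0,0.026],[0,0,0.026],[0,0,0.026]], slide=[[0,0,0],[0,0,0],[0,0,0]], grip=[0,0,0])

```text
clock: 8.45
position: [585.6, 148.5, 255.8]
ee_rot: [-0.666, 0.746, 0.0, -0.0]
contact_force: [0.3, -0.7, -0.3]
gripper_width: 42.8
grasp_force: 0.0
```

Run:
```python
from h import *
s,d,P,ok=wristcloud('w3.png'); print(s['position'],s['ee_rot'],s['joints'],s['gripper_width']); seg(d,P,ok)
```

```text
[585.57547744 148.48643266 255.84199441] [-6.65645587e-01  7.46267979e-01  1.26302725e-04 -2.01620212e-04] [ 5.15964723e-01  3.33868234e-01 -6.31924160e-03 -1.71742424e-04
 -1.23105628e+00 -6.29986588e-01] 42.821947546721745
red [   0  268   53  148 1874] [ 21.9 346.6] [958.9 283.8  13.7] [11.8 13.  14.3] ((850.497314453125, 198.82940673828125), (411.0182189941406, 145.8755340576172), 37.96335220336914)
redtop [284   9  25  29 566] [295.8  23.1] [586.2  20.8 170.5] [169.2 170.5 171.7] ((586.2643432617188, 20.535022735595703), (13.403613090515137, 13.480639457702637), 4.947254657745361)
bar [ 314  152   18  184 3038] [322.2 241.7] [585.7 143.5 185.2] [181.2 185.7 187.2] ((585.9970092773438, 149.07913208007812), (117.71508026123047, 10.832661628723145), 83.19844055175781)
lid [     0      0    381    378 118242] [176.7 178.4] [681.5 104.  143.9] [142.1 144.  145.3] ((681.4531860351562, 125.08207702636719), (268.7662048339844, 265.96771240234375), 83.47443389892578)
```

View pics/w3.png

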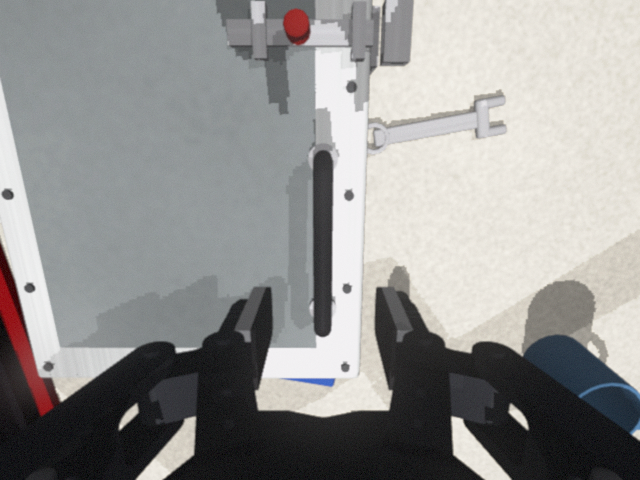

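The bolt is back: the knob at (296,23) is now at (586,20.6), about 19 mm further back. The handle bar sits midway between the fingers at column 322. Descending and gripping it.

>>> servo_tool(rotation=[[0,0,0],[0,0,0],[0,0,0],[0,0,0]], slide=[[0.002,0.002,-0.2],[0.002,0.002,-0.37],[0.002,0.002,-0.475],[0.002,0.002,-0.475]], grip=[0,0,0,0])

```text
clock: 9.0
position: [585.0, 148.3, 159.5]
ee_rot: [-0.666, 0.746, 0.001, -0.002]
contact_force: [0.6, 0.3, -0.9]
gripper_width: 42.9
grasp_force: 0.0
```

>>> servo_tool(rotation=[[0,0,0],[0,0,0],[0,0,0],[0,0,0],[0,0,0],[0,0,0]], slide=[[0,0,0],[0,0,0],[0,0,0],[0,0,0],[0,0,0],[0,0,0]], grip=[-0.6,-1,-1,-1,-1,-1])

```text
clock: 9.75
position: [586.3, 149.3, 162.9]
ee_rot: [-0.667, 0.745, -0.0, 0.001]
contact_force: [-3.1, 0.4, 5.6]
gripper_width: 10.1
grasp_force: 58.7
```

>>> servo_tool(rotation=[[0,0.0004,0],[0.0001,0.0008,0],[0.0001,0.0012,0],[0.0002,0.0017,0],[0.0002,0.0021,0],[0.0002,0.0021,0]], slide=[[0.001,0,0.003],[0.0015,0,0.006],[0.002,0,0.009],[0.003,-0.0005,0.012],[0.004,-0.0005,0.015],[0.004,-0.0005,0.015]], grip=[-1,-1,-1,-1,-1,-1])

```text
clock: 10.5
position: [586.0, 149.2, 163.0]
ee_rot: [-0.666, 0.746, 0.006, -0.005]
contact_force: [-2.7, 4.2, -0.1]
gripper_width: 10.1
grasp_force: 58.5
```

>>> servo_tool(rotation=[[0,0.0004,0],[0.0001,0.0008,0],[0.0001,0.0012,0],[0.0002,0.0017,0],[0.0002,0.0021,0],[0.0002,0.0021,0]], slide=[[0.001,0,0.003],[0.0015,0,0.006],[0.002,0,0.009],[0.003,-0.0005,0.012],[0.004,-0.0005,0.015],[0.004,-0.0005,0.015]], grip=[-1,-1,-1,-1,-1,-1])

```text
clock: 11.25
position: [586.0, 149.2, 164.1]
ee_rot: [-0.666, 0.746, 0.012, -0.011]
contact_force: [-2.4, 5.3, -10.0]
gripper_width: 9.8
grasp_force: 58.5
```

>>> servo_tool(rotation=[[0,0.0004,0],[0.0001,0.0008,0],[0.0001,0.0012,0],[0.0002,0.0017,0],[0.0002,0.0021,0],[0.0002,0.0021,0]], slide=[[0.001,0,0.003],[0.0015,0,0.006],[0.002,0,0.009],[0.003,-0.0005,0.012],[0.004,-0.0005,0.015],[0.004,-0.0005,0.015]], grip=[-1,-1,-1,-1,-1,-1])

```text
clock: 12.0
position: [585.8, 149.2, 164.4]
ee_rot: [-0.666, 0.746, 0.018, -0.017]
contact_force: [-1.2, 5.7, -17.3]
gripper_width: 9.9
grasp_force: 58.3
```

>>> servo_tool(rotation=[[0,0,0],[0,0,0],[0,0,0],[0,0,0],[0,0,0]], slide=[[0.0,0,0.003],[0.001,0,0.006],[0.001,0,0.009],[0.002,0,0.012],[0.002,0,0.012]], grip=[-1,-1,-1,-1,-1])

```text
clock: 12.62
position: [587.3, 149.0, 168.9]
ee_rot: [-0.666, 0.746, 0.016, -0.016]
contact_force: [-2.2, 5.2, -9.3]
gripper_width: 9.8
grasp_force: 59.4
```

>>> servo_tool(rotation=[[0,0,0],[0,0,0],[0,0,0]], slide=[[0,0,0],[0,0,0],[0,0,0]], grip=[-1,-1,-1])

```text
clock: 13.0
position: [588.1, 148.9, 171.4]
ee_rot: [-0.666, 0.745, 0.015, -0.014]
contact_force: [-2.8, 4.2, -4.2]
gripper_width: 10.3
grasp_force: 60.0
```

>>> servo_tool(rotation=[[0,0.0007,0],[0.0002,0.0014,0],[0.0003,0.0021,0],[0.0003,0.0028,0],[0.0004,0.0035,0],[0.0005,0.0042,0],[0.0006,0.005,0],[0.0006,0.0055,0]], slide=[[0.001,0,0.006],[0.003,0,0.012],[0.004,0,0.018],[0.006,-0.001,0.024],[0.007,-0.001,0.03],[0.009,-0.001,0.036],[0.01,-0.001,0.042],[0.011,-0.001,0.045]], grip=[-1,-1,-1,-1,-1,-1,-1,-1])

```text
clock: 14.0
position: [591.2, 148.6, 181.8]
ee_rot: [-0.666, 0.745, 0.028, -0.025]
contact_force: [-0.7, 4.3, -4.9]
gripper_width: 9.9
grasp_force: 59.9
```

>>> servo_tool(rotation=[[0,0,0],[0,0,0],[0,0,0],[0,0,0]], slide=[[0,0,0],[0,0,0],[0,0,0],[0,0,0]], grip=[-1,-1,-1,-1])

```text
clock: 14.5
position: [591.3, 148.6, 181.8]
ee_rot: [-0.666, 0.745, 0.027, -0.025]
contact_force: [0.8, 5.1, -4.3]
gripper_width: 9.6
grasp_force: 59.9
```

Run:
```python
from h import *
s,d,P,ok=wristcloud('w4.png'); print(s['position'],Ro.from_quat(s['ee_rot']).as_matrix()[:,2],s['contact_force'])
d=save('top','top2.png')
def lid(d):
    P,ok=world(d); th=np.deg2rad(-6.5); q=P-np.array([681.3,109.7,0]); c,s_=np.cos(th),np.sin(th)
    X=q[...,0]*c+q[...,1]*s_; Y=-q[...,0]*s_+q[...,1]*c
    m=ok&(X>-60)&(X<115)&(abs(Y)<120)&(P[...,2]>130)&(P[...,2]<175)
    A=np.c_[X[m],np.ones(m.sum())]; z=P[...,2][m]
    for _ in range(3):
        k,_r,_a,_b=np.linalg.lstsq(A,z,rcond=None); g=abs(A@k-z)<4; A,z=A[g],z[g]
    return k,g.sum()
for f in('top.png','top2.png'):
    D=dict(np.load('pics/'+f+'.npz')); print(f,lid(D))
r=[np.load('pics/'+f+'.npz')['image'] for f in('top.png','top2.png')]
cv2.imwrite('pics/cmp.png',np.hstack([x[90:330,70:360,::-1] for x in r]))
```

```text
[591.27055124 148.5875066  181.77615011] [-0.07328716  0.0077949  -0.99728042] [ 0.77087532  5.10269603 -4.31388519]
top.png (array([-2.18283576e-03,  1.43772362e+02]), np.int64(6511))
top2.png (array([-8.62444656e-02,  1.54868357e+02]), np.int64(4315))
```

View pics/w4.png

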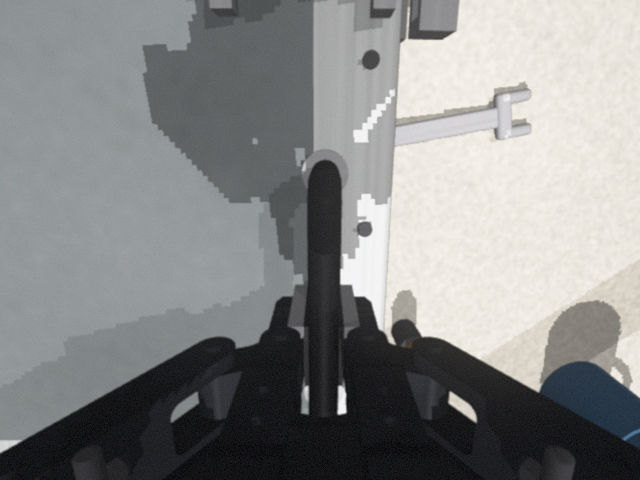

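View pics/cmp.png

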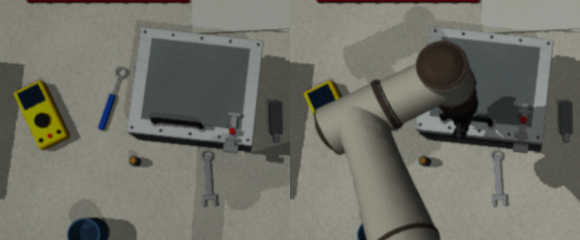

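>>> servo_tool(rotation=[[0,0,0],[0,0,0],[0,0,0],[0,0,0],[0,0,0],[0,0,0]], slide=[[-0.001,0,-0.003],[-0.001,0,-0.006],[-0.001,0,-0.006],[-0.001,0,-0.006],[-0.001,0,-0.006],[-0.001,0,-0.006]], grip=[-1,-1,-1,-1,-1,-1])

```text
clock: 15.35
position: [590.8, 148.6, 180.6]
ee_rot: [-0.666, 0.745, 0.027, -0.025]
contact_force: [-0.6, 5.5, -4.1]
gripper_width: 10.0
grasp_force: 59.9
```

Run:
```python
from bench import *
s=read_state(); print(s['position'],abs(s['joint_vel']).max(),s['contact_force'],s['grasp_force']); print(job_done())
```

```text
[590.82196607 148.63978314 180.6256899 ] 0.0014049222753456218 [-0.5772104   5.51814424 -4.07744981] 59.926190972328186
the job is handed in; nothing more can be done
None
```

The job is handed in at about 15 s: the bolt is back at its stop, the gasket broke gently, and the lid is held still by the handle with its front edge up about 20 mm by my measurements; nothing else was knowingly touched.

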